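# Check the brake lever of a trolley handle

### The arm

A 6-joint arm with a two-finger parallel gripper is mounted at the origin on a cart in front of the work surface, level with it; the furniture and walls round the work are solid. World frame = base frame: x ahead of the robot, y to its left, z up, the work surface at z = 0. Lengths are in m, angles in rad, forces in N, time in s.
With the tool pointing down it reaches from about 0.35 to 0.925 m from the base axis. Payload 6.4 kg.
Tool frame: the origin (TCP) lies at the very end of the fingers, on their centre line; the grasp point (between the pads) lies 19 mm behind it; z points along the fingers, y is the direction in which the jaws open and shut (so a half turn about z gives the same grasp; the last joint's range is limited). The gripper opens to 94 mm and grips with 3 to 60 N. Pads are 16 mm wide; open, the fingers measure 119 mm over their backs; the gripper's body (75 mm by 177 mm) begins 78 mm behind the grasp point.
Start: joints at [1.125, 0.245, 1.558, -0, 1.339, -0.174], TCP at [0.174, 0.626, 0.205] pointing down, gripper open.
Joint ranges: [-3.13, 3.13], [-1.02, 2.26], [0.13, 2.54], [-0.95, 4.09], [0.21, 2.88], [-2.74, 2.74]. Speed limits (rad/s): [2.57, 2.57, 3.14, 3.14, 3.14, 3.14].

### API

Orientations are given as a rotation vector (axis times angle).
In Python, from rig import env gives the robot as it stands.
- The arm moves only by the tool send_rows, never from a script. Its argument "moves" is a list of rows, each an object of numbers: "x", "y", "z": the shift along the tool's x, y, z in cm; "spin": the turn about the tool's z in rad; "claw": the finger opening in cm, from 0 to 9.4. A call has exactly 5 rows; each row shifts and turns the commanded pose from where the row before left it, along the tool's axes as they then stand; what a row does not reach is not made up. A row lasts 1/12 s, in which the tool goes at most 41.7 mm and 7.16 degrees, less where a joint would pass 70% of its speed; a pose out of reach is approached as far as the arm can. A call with a gripper value outside its range is refused whole. The fingers move at their own pace and stop on an object; "grip_force" is the grip in N (left out, the last holds). Time passes only in rows, so rows that do not move let the fingers close, or fill a call up. It gives the time, the measured TCP pose, the force and the opening at its end, in the units of the state.
- env.get_state(): the state, without advancing time (a new reading comes with each control period).
- env.camera(name): name is "scene" or "top" or "wrist"; returns the picture (480x640x3 uint8, red, green, blue); there is no depth.
- env.camera_params(name): a dict with "fovy" (degrees; the focal length in pixels is half the picture's height over the tangent of half this angle, whatever the lens; pixels are square), "cx", "cy" (the principal point, pixels), "R" (3x3) and "t" (3): a world point X has camera coordinates R X + t. Camera axes: x right, y down, z forward; pixel columns grow to the right and rows downward; lengths in m; the calibration is good to about 2 mm. The wrist camera is an equidistant fisheye: a pixel r from the principal point sees the ray r / f radians off the axis. A picture is of the moment at which its call begins: read the wrist's pose just before it. camera_params takes no time and is no camera call; for the wrist camera it gives the pose at the moment of the call.
- env.hand_in(): hands the job in, once; it reports no verdict.
The state is a dict: "t": time; "joint_positions": joint angles; "joint_vel": joint speeds; "tau": joint torques, N m; "position": TCP position; "tcp_rot": TCP orientation; "wrist_force": force on the tool from outside, world axes, zero at the start; "moment": the same for the moment, N m; "opening": finger opening in m.
Only numpy, scipy, OpenCV 4.12 (cv2) and the standard library are available. Lean on these libraries where they do the work, as an engineer would, in place of code of your own. Each camera call takes 0.05 s, during which the arm holds its last target. There are 200 camera calls.

### The job

Check the brake lever on the trolley handle that is clamped in the bench stand: with the outside of the fingers, press the lever in toward the bar until it stops, keep it there for a good second, and let it spring all the way out again. Then press it in to its stop a second time and finish while still holding it there firmly, so that the gap left to the bar can be measured. Only press it from its outer side: do not pinch the lever, force it hard or touch the bar with the fingers, and leave the things standing around it where they are.

Things in the scene. Friction and masses are not known exactly. Their poses are not given: they have to be found in the camera images.
- handle_stand: Fixed grey bench stand, base plate 100 x 176 x 12 mm, with two uprights (at y = -76 and +76 mm, up to z = 150 mm) that hold a handle bar level. Origin: centre of the plate's underside, on the bench. Its x axis points from the lever side through the bar to the back, y along the bar, z up; -x is roughly toward the robot.
- grip_bar: Fixed handle bar in the stand: steel tube with a black ribbed rubber grip 33 mm thick (y = -66 to +34 mm) and a black lever bracket at its +y end. Origin on the bar's axis midway between the uprights, 130 mm above the bench; axes as the stand's. The fingers must not touch it.
- lever (a joint): Lever angle about its upright pivot (x = -58, y = +52 mm in the stand's frame): 0 = sprung fully out; grows as the blade is pressed along the stand's +x; fixed stop at 0.30 rad, where its ball end is still 15 mm from the rubber grip. A spring pushes it out: at the pressing point 3 N to start it, 7 N to reach the stop, a little more where fingers rub.
- lever_blade: Bare-metal brake lever with a bent blade, 9 mm thick, 16 mm high, about 120 mm long, ending in a 19 mm ball; level, 130 mm above the bench, free above and below the blade. Origin on its pivot; axes as the stand's at joint 0, turning with the lever.
- small_beaker: Loose small glass beaker, 52 mm across, 61 mm high; origin at the centre of its underside, z up. Leave alone.
- petri: Loose petri dish, 61 mm across, 15 mm high; origin at the centre of its underside. Leave alone.
- bottle: Loose white plastic bottle with screw cap, 56 mm across, 168 mm high, behind the stand; origin at the centre of its underside, z up. Leave alone.
- bench_timer: Loose white bench timer lying flat, 72 x 66 x 18 mm; origin at the centre of its underside. Leave alone.
- press_point (a point): Pressing point: middle height of the flat outer face of the lever blade, 85 mm along from the pivot, 130 mm above the bench; it moves 26 mm along the stand's +x and 3 mm along -y as the lever goes in. x: into the blade, toward the bar (at joint 0 the stand's x); y: along the blade toward the pivot; z up. The face is flat from y = -17 to +25 mm; the end ball at y = -27 stands 5 mm proud. Press from the -x side.

How it is judged:
By the outcome, as a careful person would: the job done as asked, in the order asked, and still so for the second after the job is handed in, while the arm keeps its last pose, push and grip.
It also fails if it takes over 40 s, if anything falls off the work surface, if the arm or the gripper's body presses on something with over 40 N, if the wrist force passes 120 N, or if a joint passes its speed limit or range.

## Working session

There is one attempt and no reset: what is moved stays moved. The work goes in short steps, Python scripts to look and compute and a tool call to move; the robot and the scene stay as the last step left them, time stands still between calls to the robot, and variables do not carry over. Pictures are saved under pics/ and viewed, about 8 in all and at most 12, crops included, and the job is handed in when it is done.

Besides the shell and the picture viewer there is one more tool, called after "Emit:" in YAML: its name, and indented under it one key for each argument. send_rows: Moves the arm, as the interface text tells. Its arguments: {"type":"object","properties":{"moves":{"type":"array"},"grip_force":{"type":"number"}},"required":["moves"]}

```bash
mkdir -p pics; python3 - <<'E'
from rig import env
import cv2
s=env.get_state(); print({k:s[k] for k in ("t","position","tcp_rot","wrist_force","opening")})
for n in("scene","top"):
    cv2.imwrite(f"pics/{n}0.png",cv2.cvtColor(env.camera(n),cv2.COLOR_RGB2BGR)); print(n,env.camera_params(n))
E
```

```text
{'t': 0.0, 'position': array([0.17425549, 0.62559387, 0.2043846 ]), 'tcp_rot': array([-4.25537625e-01, -3.11211361e+00,  2.81968774e-03]), 'wrist_force': array([ 0.29589918,  0.24722186, -0.37617608]), 'opening': 0.09381815959245343}
scene {'fovy': 51.67957295679454, 'cx': 320.4455230011457, 'cy': 235.2690999832561, 'R': array([[ 0.80200868, -0.59706776,  0.01709299],
       [-0.28874282, -0.41258574, -0.86394479],
       [ 0.5228859 ,  0.68795574, -0.50329637]]), 't': array([-0.45296164,  0.28074698,  0.91017523])}
top {'fovy': 56.89836021601687, 'cx': 324.6839752574782, 'cy': 245.5114746096387, 'R': array([[-0.0235219 , -0.99972248,  0.0012956 ],
       [-0.97689504,  0.0227094 , -0.2125097 ],
       [ 0.2124213 , -0.0062643 , -0.9771581 ]]), 't': array([0.06435876, 0.6075606 , 1.08377471])}
```

View pics/scene0.png

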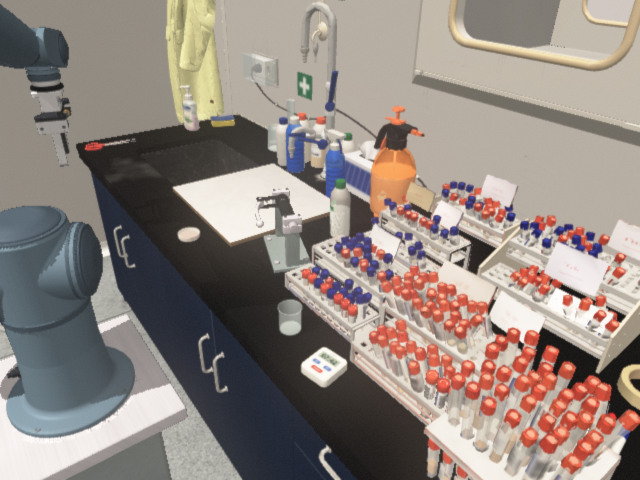

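View pics/top0.png

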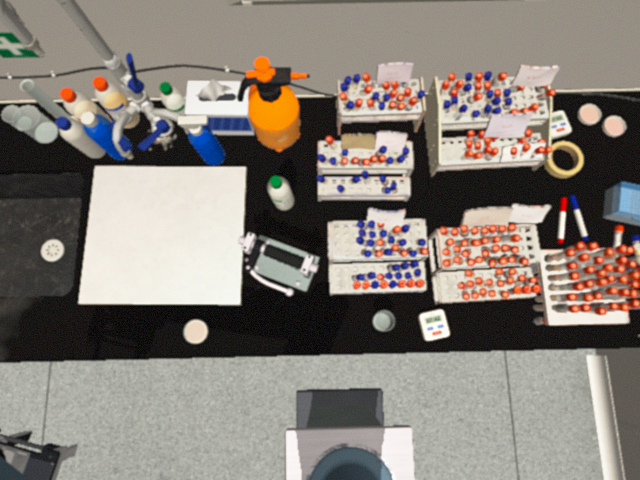

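The stand is at about (282,262) in the top view, with the lever pivot on the left and the ball at about (291,292). The petri dish is at (195,331), the beaker at (384,320), the bottle at (282,193) and the timer at (435,325). I'll zoom in on the stand.

```bash
python3 - <<'E'
import cv2,numpy as np
a=cv2.imread("pics/top0.png")[222:306,230:330]; b=cv2.imread("pics/scene0.png")[180:280,245:325]
cv2.imwrite("pics/c1.png",np.hstack([cv2.resize(a,(476,400),interpolation=2),cv2.resize(b,(320,400),interpolation=2)]))
E
```

```text
(no output)
```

View pics/c1.png

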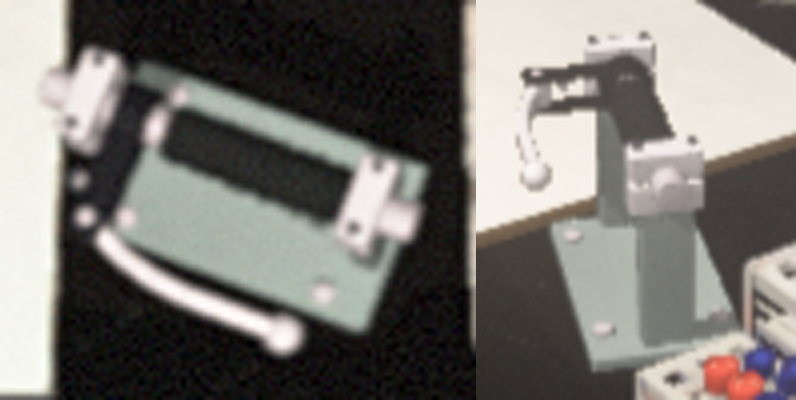

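The crop shows the tube's end knobs at about (52,87) and (408,220), the pivot bolt at (87,215), the ball at (286,334) and plate corners at (428,165), (362,332) and (140,62). I'll cast rays for these points.

```bash
cat > h.py <<'E'
import numpy as np
from scipy.spatial.transform import Rotation as Ro
from rig import env
def ray(n,u,v):
    p=env.camera_params(n); f=240/np.tan(np.radians(p["fovy"]/2))
    return -p["R"].T@p["t"], p["R"].T@np.array([(u-p["cx"])/f,(v-p["cy"])/f,1])
def onz(n,u,v,z):
    c,d=ray(n,u,v); return c+d*(z-c[2])/d[2]
def proj(n,X):
    p=env.camera_params(n); f=240/np.tan(np.radians(p["fovy"]/2)); q=p["R"]@X+p["t"]
    return np.round([f*q[0]/q[2]+p["cx"],f*q[1]/q[2]+p["cy"]],1)
E
python3 - <<'E'
from h import *
np.set_printoptions(precision=4,suppress=True)
T=lambda x,y,z:onz("top",230+(x+.5)/4.76-.5,222+(y+.5)/4.76-.5,z)
S=lambda x,y,z:onz("scene",245+(x-476+.5)/4-.5,180+(y+.5)/4-.5,z)
k1,k2=T(52,87,.13),T(408,220,.13); print("knobs",k1,k2,"mid",(k1+k2)/2)
d=k1-k2; print("yaw knobs",np.arctan2(-d[0],d[1]))
ball=T(286,334,.13);print("ball",ball,"scene",S(536,174,.13)); print("pivot",T(87,215,.145))
a,b,c=T(428,165,.012),T(362,332,.012),T(140,62,.012); print("plate",a,b,c,"centre",(b+c)/2,np.linalg.norm(a-b),np.linalg.norm(a-c))
e=c-a; print("yaw edge",np.arctan2(-e[0],e[1]))
e=a-b; print("yaw edge2",np.arctan2(e[1],e[0]))
for n,u,v,z in(("petri",195,331,.015),("beaker",384,320,.03),("bottle",279,185,.168)): print(n,onz("top",u,v,z))
E
```

```text
knobs [0.6137 0.2564 0.13  ] [0.5402 0.0745 0.13  ] mid [0.5769 0.1654 0.13  ]
yaw knobs -0.3843447146198615
ball [0.4837 0.1368 0.13  ] scene [0.4839 0.1406 0.13  ]
pivot [0.544  0.2349 0.145 ]
plate [0.5911 0.0644 0.012 ] [0.497  0.1033 0.012 ] [0.655  0.2284 0.012 ] centre [0.576  0.1658 0.012 ] 0.10172280975245111 0.17597651991573232
yaw edge -0.37217827788268154
yaw edge2 -0.3916446978535451
petri [0.4003 0.3922 0.015 ]
beaker [ 0.4163 -0.0985  0.03  ]
bottle [0.7395 0.1582 0.168 ]
```

Emit:
send_rows:
  moves:
    - {"x":0,"y":0,"z":0,"spin":0.112,"claw":0}
    - {"x":0,"y":0,"z":0,"spin":0.112,"claw":0}
    - {"x":0,"y":0,"z":0,"spin":0.112,"claw":0}
    - {"x":0,"y":0,"z":0,"spin":0.112,"claw":0}
    - {"x":0,"y":0,"z":0,"spin":0.112,"claw":0}
  grip_force: 30

```text
t: 0.52
position: [0.1743, 0.6258, 0.2048]
tcp_rot: [-1.277, -2.87, 0.002]
wrist_force: [0.1, 1.4, -0.4]
opening: 0.064
```

Emit:
send_rows:
  moves:
    - {"x":0,"y":0,"z":0,"spin":0.112,"claw":0}
    - {"x":0,"y":0,"z":0,"spin":0.112,"claw":0}
    - {"x":0,"y":0,"z":0,"spin":0.112,"claw":0}
    - {"x":0,"y":0,"z":0,"spin":0.112,"claw":0}
    - {"x":0,"y":0,"z":0,"spin":0.112,"claw":0}

```text
t: 0.93
position: [0.1744, 0.6258, 0.2048]
tcp_rot: [2.02, 2.405, -0.002]
wrist_force: [-0.2, -1.0, -0.0]
opening: 0.0308
```

Emit:
send_rows:
  moves:
    - {"x":0,"y":0,"z":0,"spin":0.112,"claw":0}
    - {"x":0,"y":0,"z":0,"spin":0.112,"claw":0}
    - {"x":0,"y":0,"z":0,"spin":0.112,"claw":0}
    - {"x":0,"y":0,"z":0,"spin":0.112,"claw":0}
    - {"x":0,"y":0,"z":0,"spin":0.112,"claw":0}

```text
t: 1.35
position: [0.1743, 0.6258, 0.2048]
tcp_rot: [2.606, 1.753, -0.002]
wrist_force: [-0.7, 0.0, 0.1]
opening: 0.0006
```

```bash
cat >> h.py <<'E'
C=np.array([.5765,.1656,0]); yaw=-.381
A=Ro.from_euler("z",yaw).as_matrix()
def st():
    s=env.get_state(); M=Ro.from_rotvec(s["tcp_rot"]).as_matrix()
    print("t %.2f"%s["t"],"pos",np.round(s["position"],4),"stand-mm",np.round(1e3*A.T@(s["position"]-C),1),"F stand",np.round(A.T@s["wrist_force"],1),"open",round(s["opening"],4))
    return s,M
E
python3 - <<'E'
from h import *
s,M=st(); print(M.round(3), s["joint_positions"].round(2))
g=C+A@np.array([-.135,-.029,.2]); print("tool shift cm",100*M.T@(g-s["position"]))
E
```

```text
t 1.35 pos [0.1743 0.6258 0.2048] stand-mm [-544.5  277.7  204.8] F stand [-0.7 -0.3  0.1] open 0.0006
[[ 0.377  0.926 -0.001]
 [ 0.926 -0.377 -0.001]
 [-0.001 -0.    -1.   ]] [ 1.12  0.25  1.56 -0.    1.34  1.51]
tool shift cm [-30.43782137  41.1160284    0.511956  ]
```

Emit:
send_rows:
  moves:
    - {"x":-1.5,"y":2.05,"z":0,"spin":0,"claw":0}
    - {"x":-1.5,"y":2.05,"z":0,"spin":0,"claw":0}
    - {"x":-1.5,"y":2.05,"z":0,"spin":0,"claw":0}
    - {"x":-1.5,"y":2.05,"z":0,"spin":0,"claw":0}
    - {"x":-1.5,"y":2.05,"z":0,"spin":0,"claw":0}

```text
t: 1.77
position: [0.242, 0.5171, 0.2049]
tcp_rot: [2.601, 1.761, -0.001]
wrist_force: [0.8, 0.7, -0.5]
opening: 0.0006
```

Emit:
send_rows:
  moves:
    - {"x":-1.5,"y":2.05,"z":0,"spin":0,"claw":0}
    - {"x":-1.5,"y":2.05,"z":0,"spin":0,"claw":0}
    - {"x":-1.5,"y":2.05,"z":0,"spin":0,"claw":0}
    - {"x":-1.5,"y":2.05,"z":0,"spin":0,"claw":0}
    - {"x":-1.5,"y":2.05,"z":0,"spin":0,"claw":0}

```text
t: 2.18
position: [0.3092, 0.4094, 0.205]
tcp_rot: [2.602, 1.761, -0.001]
wrist_force: [0.2, -0.6, -0.1]
opening: 0.0006
```

Emit:
send_rows:
  moves:
    - {"x":-1.5,"y":2.05,"z":0,"spin":0,"claw":0}
    - {"x":-1.5,"y":2.05,"z":0,"spin":0,"claw":0}
    - {"x":-1.5,"y":2.05,"z":0,"spin":0,"claw":0}
    - {"x":-1.5,"y":2.05,"z":0,"spin":0,"claw":0}
    - {"x":-1.5,"y":2.05,"z":0,"spin":0,"claw":0}

```text
t: 2.6
position: [0.3765, 0.3017, 0.2051]
tcp_rot: [-2.602, -1.761, 0.001]
wrist_force: [-0.2, 0.7, -0.6]
opening: 0.0004
```

Emit:
send_rows:
  moves:
    - {"x":-1.5,"y":2.0,"z":0,"spin":0,"claw":0}
    - {"x":-1.5,"y":2.0,"z":0,"spin":0,"claw":0}
    - {"x":-1.5,"y":2.0,"z":0,"spin":0,"claw":0}
    - {"x":-1.0,"y":1.0,"z":0,"spin":0,"claw":0}
    - {"x":0,"y":0,"z":0,"spin":0,"claw":0}

```text
t: 3.02
position: [0.4215, 0.2239, 0.2051]
tcp_rot: [2.605, 1.756, -0.001]
wrist_force: [-0.8, -0.9, -0.8]
opening: 0.0006
```

```bash
python3 - <<'E'
from h import *
import cv2
s,M=st(); print(s["joint_positions"].round(2))
g=C+A@np.array([-.135,-.029,.111]); print("tool shift cm",100*M.T@(g-s["position"]))
w=cv2.cvtColor(env.camera("wrist"),cv2.COLOR_RGB2BGR); cv2.imwrite("pics/w1.png",w)
E
```

```text
t 3.02 pos [0.4215 0.2239 0.2051] stand-mm [-165.5   -3.5  205.1] F stand [-0.3 -1.2 -0.8] open 0.0006
[ 0.25 -0.17  1.99 -0.    1.33  0.64]
tool shift cm [-2.53233137  3.06462198  9.41067791]
```

View pics/w1.png

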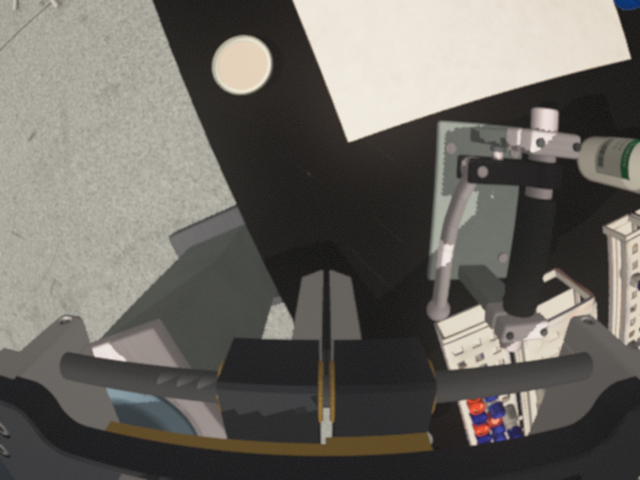

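The wrist view shows the closed fingers at (325,280), the lever pivot at (470,170) and the ball at (437,310). The area in front of the lever is clear. I'll lower to blade height, still clear of the lever, and cross-check the ball with the fisheye.

Emit:
send_rows:
  moves:
    - {"x":-0.6,"y":0.7,"z":2.0,"spin":0,"claw":0}
    - {"x":-0.7,"y":0.8,"z":2.5,"spin":0,"claw":0}
    - {"x":-0.7,"y":0.8,"z":2.5,"spin":0,"claw":0}
    - {"x":-0.5,"y":0.7,"z":2.4,"spin":0,"claw":0}
    - {"x":0,"y":0,"z":0,"spin":0,"claw":0}

```text
t: 3.48
position: [0.4357, 0.1909, 0.1066]
tcp_rot: [-2.599, -1.758, 0.014]
wrist_force: [0.1, 0.6, 0.3]
opening: 0.0004
```

```bash
python3 - <<'E'
from h import *
import cv2
p=env.camera_params("wrist"); s,M=st()
w=cv2.cvtColor(env.camera("wrist"),cv2.COLOR_RGB2BGR); cv2.imwrite("pics/w2.png",w)
f=240/np.tan(np.radians(p["fovy"]/2)); print("f",f)
def wp(X):
    q=p["R"]@X+p["t"]; r=np.hypot(q[0],q[1]); k=f*np.arctan2(r,q[2])/r
    return np.array([p["cx"]+k*q[0],p["cy"]+k*q[1]])
K={"pivot":(-.058,.052,.138),"ball":(-.0759,-.0596,.13),"press":(-.0804,-.033,.13),"grip+":(0,.034,.1465),"grip-":(0,-.066,.1465)}
for k,v in K.items():
    u=wp(C+A@np.array(v)); print(k,u.round(1)); cv2.circle(w,tuple(int(round(a)) for a in u),3,(0,0,255),1)
cv2.imwrite("pics/w2m.png",w)
E
```

```text
t 3.48 pos [0.4357 0.1909 0.1066] stand-mm [-140.1  -28.9  106.6] F stand [-0.1  0.6  0.3] open 0.0004
f 371.64829954431775
pivot [515.5 140.6]
ball [446.2 355.3]
press [445.3 312.3]
grip+ [617.4 191.3]
grip- [573.  367.1]
```

View pics/w2m.png

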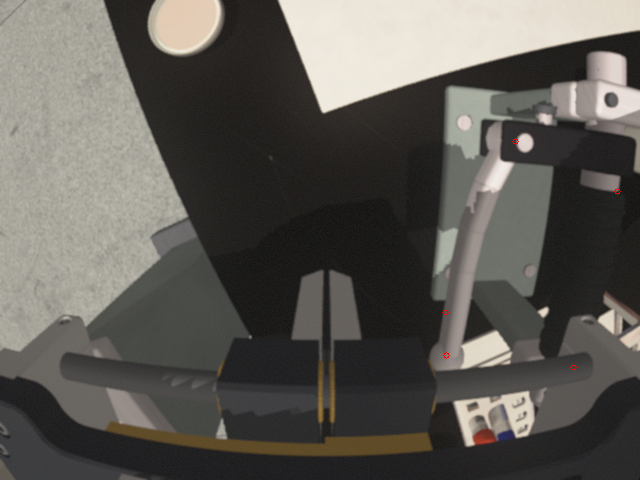

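The projected points land on the lever: pivot about (516,141), ball (446,355), and the press point on the blade's outer edge at (445,312). The model fits to a few mm. Next I approach to just before contact.

Emit:
send_rows:
  moves:
    - {"x":0,"y":1.0,"z":-0.2,"spin":0,"claw":0}
    - {"x":0,"y":1.0,"z":-0.1,"spin":0,"claw":0}
    - {"x":0,"y":1.0,"z":0,"spin":0,"claw":0}
    - {"x":0,"y":0.6,"z":0,"spin":0,"claw":0}
    - {"x":0,"y":0,"z":0,"spin":0,"claw":0}

```text
t: 3.95
position: [0.4749, 0.1778, 0.1157]
tcp_rot: [2.602, 1.759, 0.004]
wrist_force: [-0.5, -0.6, 0.6]
opening: 0.0002
```

Emit:
send_rows:
  moves:
    - {"x":0,"y":0.3,"z":0,"spin":0,"claw":0}
    - {"x":0,"y":0.3,"z":0,"spin":0,"claw":0}
    - {"x":0,"y":0.3,"z":0,"spin":0,"claw":0}
    - {"x":0,"y":0.3,"z":0,"spin":0,"claw":0}
    - {"x":0,"y":0,"z":0,"spin":0,"claw":0}

```text
t: 4.37
position: [0.4829, 0.1734, 0.1141]
tcp_rot: [-2.6, -1.76, 0.005]
wrist_force: [-5.3, -0.2, 4.5]
opening: 0.0002
```

```bash
python3 -c "
from h import *
s,M=st(); print((A.T@M).round(3))"
```

```text
t 4.37 pos [0.4829 0.1734 0.1141] stand-mm [-89.8 -27.5 114.1] F stand [-4.8 -2.2  4.5] open 0.0002
[[-0.     1.    -0.003]
 [ 1.     0.    -0.002]
 [-0.002 -0.003 -1.   ]]
```

Emit:
send_rows:
  moves:
    - {"x":0,"y":0.3,"z":0,"spin":-0.04,"claw":0}
    - {"x":-0.05,"y":0.3,"z":0,"spin":-0.04,"claw":0}
    - {"x":-0.05,"y":0.3,"z":0,"spin":-0.04,"claw":0}
    - {"x":-0.1,"y":0.3,"z":0,"spin":-0.04,"claw":0}
    - {"x":0,"y":0,"z":0,"spin":0,"claw":0}

```text
t: 4.78
position: [0.4924, 0.1671, 0.1134]
tcp_rot: [-2.449, -1.963, 0.011]
wrist_force: [-7.8, -2.9, 4.4]
opening: 0.0002
```

```bash
python3 -c "
from h import *
s,M=st(); print((A.T@M).round(3))"
```

```text
t 4.78 pos [0.4924 0.1671 0.1134] stand-mm [-78.6 -29.9 113.4] F stand [-6.2 -5.6  4.4] open 0.0002
[[-0.161  0.987 -0.006]
 [ 0.987  0.161 -0.005]
 [-0.004 -0.006 -1.   ]]
```

Emit:
send_rows:
  moves:
    - {"x":-0.15,"y":0.25,"z":-0.05,"spin":-0.03,"claw":0}
    - {"x":-0.15,"y":0.25,"z":-0.05,"spin":-0.03,"claw":0}
    - {"x":-0.15,"y":0.25,"z":-0.05,"spin":-0.03,"claw":0}
    - {"x":-0.1,"y":0.2,"z":0,"spin":-0.03,"claw":0}
    - {"x":0,"y":0,"z":0,"spin":0,"claw":0}

```text
t: 5.2
position: [0.5, 0.1617, 0.1137]
tcp_rot: [-2.325, -2.103, 0.007]
wrist_force: [-6.4, 3.1, -1.9]
opening: 0.0004
```

```bash
python3 -c "
from h import *
s,M=st(); print((A.T@M).round(3), M.T@s['wrist_force'])"
```

```text
t 5.20 pos [0.5    0.1617 0.1137] stand-mm [-69.5 -32.1 113.7] F stand [-7.1  0.5 -1.9] open 0.0004
[[-0.277  0.961 -0.008]
 [ 0.961  0.277 -0.001]
 [ 0.001 -0.008 -1.   ]] [ 2.40897557 -6.69206139  1.92709507]
```

Emit:
send_rows:
  moves:
    - {"x":-0.05,"y":0.15,"z":0,"spin":-0.01,"claw":0}
    - {"x":-0.05,"y":0.15,"z":0,"spin":0,"claw":0}
    - {"x":0,"y":0,"z":0,"spin":0,"claw":0}
    - {"x":0,"y":0,"z":0,"spin":0,"claw":0}
    - {"x":0,"y":0,"z":0,"spin":0,"claw":0}

```text
t: 5.62
position: [0.501, 0.1611, 0.1137]
tcp_rot: [-2.312, -2.112, 0.012]
wrist_force: [-11.8, 5.6, 2.1]
opening: 0.0003
```

```bash
python3 -c "
from h import *
s,M=st(); print(M.T@s['wrist_force'])"
```

```text
t 5.62 pos [0.501  0.1611 0.1137] stand-mm [-68.4 -32.2 113.7] F stand [-13.    0.8   2.1] open 0.0003
[  4.52162488 -12.28045625  -1.97930265]
```

The force rose to 12 N with only 1 mm of motion, so the lever is at its stop. I'll hold there and check by camera.

Emit:
send_rows:
  moves:
    - {"x":0,"y":0.05,"z":0,"spin":0,"claw":0}
    - {"x":0,"y":0,"z":0,"spin":0,"claw":0}
    - {"x":0,"y":0,"z":0,"spin":0,"claw":0}
    - {"x":0,"y":0,"z":0,"spin":0,"claw":0}
    - {"x":0,"y":0,"z":0,"spin":0,"claw":0}

```text
t: 6.03
position: [0.501, 0.1611, 0.1137]
tcp_rot: [-2.311, -2.111, 0.013]
wrist_force: [-13.1, 5.7, 3.3]
opening: 0.0004
```

```bash
python3 - <<'E'
from h import *
import cv2
p=env.camera_params("wrist"); s,M=st(); print(M.T@s['wrist_force'])
w=cv2.cvtColor(env.camera("wrist"),cv2.COLOR_RGB2BGR); cv2.imwrite("pics/w3.png",w)
f=240/np.tan(np.radians(p["fovy"]/2))
for th in(.2,.3):
    r=Ro.from_euler("z",th).as_matrix()@np.array([-.0179,-.1116,0]); X=C+A@(np.array([-.058,.052,.13])+r)
    q=p["R"]@X+p["t"]; rr=np.hypot(q[0],q[1]); k=f*np.arctan2(rr,q[2])/rr
    u=(p["cx"]+k*q[0],p["cy"]+k*q[1]); print("ball",th,np.round(u,1))
    cv2.circle(w,tuple(int(round(a)) for a in u),3,(0,0,255) if th>.25 else (0,255,0),1)
cv2.imwrite("pics/w3m.png",w)
t=cv2.cvtColor(env.camera("scene"),cv2.COLOR_RGB2BGR); cv2.imwrite("pics/s3.png",cv2.resize(t[150:290,200:380],None,fx=4,fy=4,interpolation=2))
E
```

```text
t 6.03 pos [0.501  0.1611 0.1137] stand-mm [-68.4 -32.2 113.7] F stand [-14.3   0.4   3.3] open 0.0004
[  4.49640861 -13.64708343  -3.05863426]
ball 0.2 [336.3 353. ]
ball 0.3 [357.  356.3]
```

View pics/w3m.png

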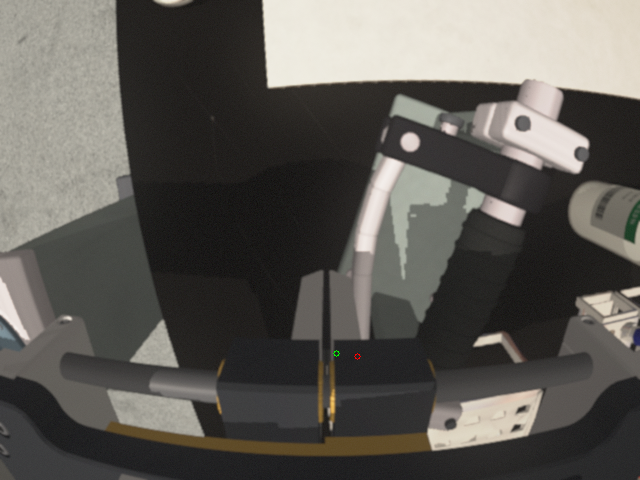

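View pics/s3.png

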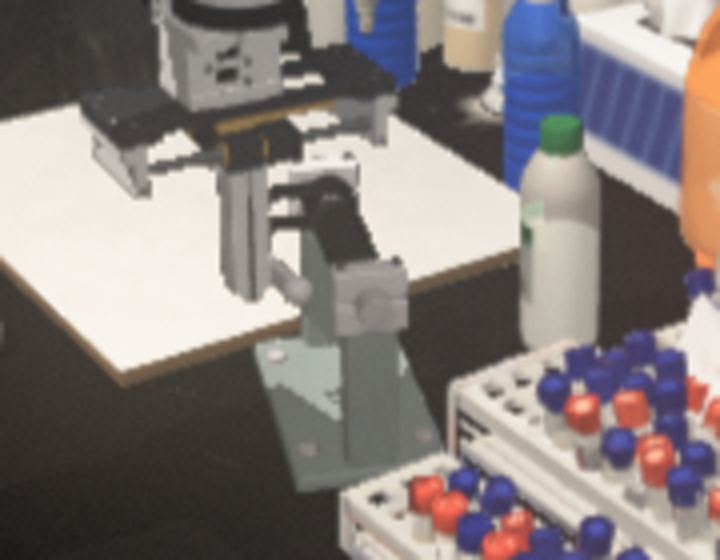

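The scene crop shows the finger's back on the blade with the ball at about (297,290), clear of the grip. The body and carriers are free of the bar and bracket. I'll compute the lever angle from that ball, then continue the hold.

```bash
python3 - <<'E'
from h import *
for v in(285,290,295):
    q=A.T@(onz("scene",200+297.5/4-.5,150+(v+.5)/4-.5,.13)-C)-np.array([-.058,.052,.13]); print(v,q[:2].round(4),"angle",np.arctan2(q[0],-q[1])-np.arctan2(-.0179,.1116))
E
```

```text
285 [ 0.0167 -0.1063] angle 0.31498961671448256
290 [ 0.0156 -0.1125] angle 0.2967105952161605
295 [ 0.0145 -0.1187] angle 0.28041220153283264
```

Emit:
send_rows:
  moves:
    - {"x":0,"y":0,"z":0,"spin":0,"claw":0}
    - {"x":0,"y":0,"z":0,"spin":0,"claw":0}
    - {"x":0,"y":0,"z":0,"spin":0,"claw":0}
    - {"x":0,"y":0,"z":0,"spin":0,"claw":0}
    - {"x":0,"y":0,"z":0,"spin":0,"claw":0}

```text
t: 6.55
position: [0.501, 0.1611, 0.1137]
tcp_rot: [-2.311, -2.111, 0.013]
wrist_force: [-14.1, 5.2, 4.1]
opening: 0.0002
```

Emit:
send_rows:
  moves:
    - {"x":0,"y":0,"z":0,"spin":0,"claw":0}
    - {"x":0,"y":0,"z":0,"spin":0,"claw":0}
    - {"x":0,"y":0,"z":0,"spin":0,"claw":0}
    - {"x":0,"y":0,"z":0,"spin":0,"claw":0}
    - {"x":0,"y":0,"z":0,"spin":0,"claw":0}

```text
t: 6.97
position: [0.501, 0.1611, 0.1136]
tcp_rot: [-2.311, -2.111, 0.013]
wrist_force: [-14.5, 5.1, 3.8]
opening: 0.0006
```

Emit:
send_rows:
  moves:
    - {"x":0,"y":0,"z":0,"spin":0,"claw":0}
    - {"x":0,"y":0,"z":0,"spin":0,"claw":0}
    - {"x":0,"y":0,"z":0,"spin":0,"claw":0}
    - {"x":0,"y":0,"z":0,"spin":0,"claw":0}
    - {"x":0,"y":0,"z":0,"spin":0,"claw":0}

```text
t: 7.38
position: [0.5011, 0.1611, 0.1137]
tcp_rot: [-2.311, -2.111, 0.013]
wrist_force: [-14.1, 6.0, 2.9]
opening: 0.0004
```

The ball gives an angle of about 0.297 rad, so the lever is at the stop, and it has been held about 1.8 s. Now I'll release fully.

Emit:
send_rows:
  moves:
    - {"x":0.27,"y":-0.9,"z":0,"spin":0.04,"claw":0}
    - {"x":0.22,"y":-0.95,"z":0,"spin":0.06,"claw":0}
    - {"x":0.15,"y":-1.0,"z":0,"spin":0.06,"claw":0}
    - {"x":0.1,"y":-1.0,"z":0,"spin":0.06,"claw":0}
    - {"x":0.05,"y":-1.0,"z":0,"spin":0.06,"claw":0}

```text
t: 7.8
position: [0.46, 0.177, 0.1158]
tcp_rot: [2.595, 1.77, 0.001]
wrist_force: [0.7, -0.1, -0.1]
opening: 0.0004
```

Emit:
send_rows:
  moves:
    - {"x":0,"y":-0.3,"z":0,"spin":0,"claw":0}
    - {"x":0,"y":0,"z":0,"spin":0,"claw":0}
    - {"x":0,"y":0,"z":0,"spin":0,"claw":0}
    - {"x":0,"y":0,"z":0,"spin":0,"claw":0}
    - {"x":0,"y":0,"z":0,"spin":0,"claw":0}

```text
t: 8.22
position: [0.4581, 0.1777, 0.1161]
tcp_rot: [2.593, 1.774, 0.001]
wrist_force: [-0.2, -0.4, 0.7]
opening: 0.0005
```

```bash
python3 - <<'E'
from h import *
import cv2
s,M=st(); print((A.T@M).round(3))
t=cv2.cvtColor(env.camera("scene"),cv2.COLOR_RGB2BGR); cv2.imwrite("pics/s4.png",cv2.resize(t[150:290,200:380],None,fx=4,fy=4,interpolation=2))
E
```

```text
t 8.22 pos [0.4581 0.1777 0.1161] stand-mm [-114.5  -32.8  116.1] F stand [-0.1 -0.5  0.7] open 0.0005
[[-0.01  1.    0.  ]
 [ 1.    0.01  0.  ]
 [ 0.    0.   -1.  ]]
```

View pics/s4.png

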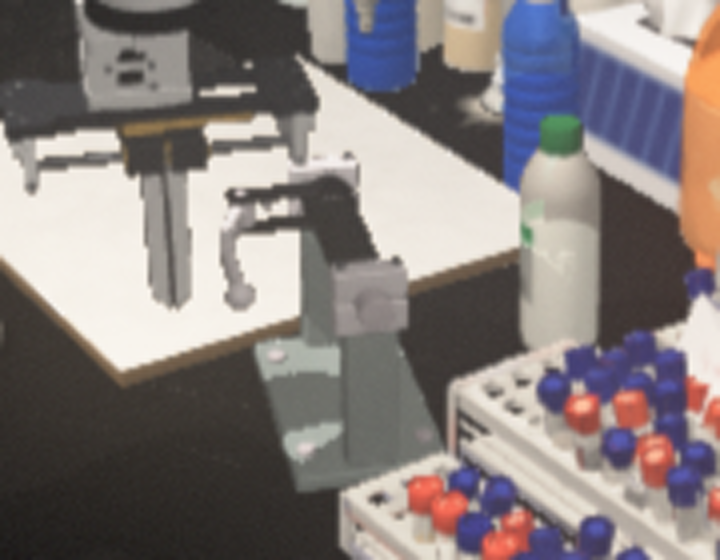

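The ball is back at about (240,294), the same pixel as before pressing, and the fingers are clear. Now the second press.

Emit:
send_rows:
  moves:
    - {"x":0.1,"y":0.6,"z":0,"spin":0,"claw":0}
    - {"x":0.1,"y":0.6,"z":0,"spin":0,"claw":0}
    - {"x":0.1,"y":0.5,"z":0,"spin":0,"claw":0}
    - {"x":0,"y":0.3,"z":0,"spin":0,"claw":0}
    - {"x":0,"y":0.2,"z":0,"spin":0,"claw":0}

```text
t: 8.68
position: [0.4795, 0.1726, 0.1159]
tcp_rot: [-2.593, -1.773, 0.001]
wrist_force: [-2.3, 0.3, 2.9]
opening: 0.0004
```

Emit:
send_rows:
  moves:
    - {"x":-0.1,"y":0.3,"z":0,"spin":-0.04,"claw":0}
    - {"x":-0.1,"y":0.3,"z":0,"spin":-0.04,"claw":0}
    - {"x":-0.1,"y":0.3,"z":0,"spin":-0.04,"claw":0}
    - {"x":-0.12,"y":0.3,"z":0,"spin":-0.04,"claw":0}
    - {"x":0,"y":0,"z":0,"spin":0,"claw":0}

```text
t: 9.1
position: [0.4881, 0.1647, 0.1157]
tcp_rot: [-2.44, -1.975, 0.006]
wrist_force: [-5.6, -0.8, 3.6]
opening: 0.0003
```

```bash
python3 -c "
from h import *
s,M=st(); print(M.T@s['wrist_force'],(A.T@M).round(3)[0])"
```

```text
t 9.10 pos [0.4881 0.1647 0.1157] stand-mm [-81.7 -33.7 115.7] F stand [-4.9 -2.8  3.6] open 0.0003
[-1.97679859 -5.30257561 -3.60421282] [-0.17   0.985 -0.004]
```

Emit:
send_rows:
  moves:
    - {"x":-0.05,"y":0.3,"z":0,"spin":-0.03,"claw":0}
    - {"x":-0.05,"y":0.3,"z":0,"spin":-0.03,"claw":0}
    - {"x":-0.07,"y":0.3,"z":0,"spin":-0.03,"claw":0}
    - {"x":-0.07,"y":0.25,"z":0,"spin":-0.03,"claw":0}
    - {"x":0,"y":0,"z":0,"spin":0,"claw":0}

```text
t: 9.52
position: [0.4979, 0.1596, 0.1151]
tcp_rot: [-2.317, -2.117, 0.011]
wrist_force: [-7.8, -4.5, 4.8]
opening: 0.0003
```

```bash
python3 -c "
from h import *
s,M=st(); print(M.T@s['wrist_force'],(A.T@M).round(3)[0])"
```

```text
t 9.52 pos [0.4979 0.1596 0.1151] stand-mm [-70.7 -34.8 115.1] F stand [-5.6 -7.1  4.8] open 0.0003
[-5.24019699 -7.39272712 -4.75149813] [-0.287  0.958 -0.006]
```

Emit:
send_rows:
  moves:
    - {"x":-0.1,"y":0.15,"z":-0.05,"spin":-0.01,"claw":0}
    - {"x":-0.1,"y":0.15,"z":-0.05,"spin":0,"claw":0}
    - {"x":0,"y":0.1,"z":0,"spin":0,"claw":0}
    - {"x":0,"y":0,"z":0,"spin":0,"claw":0}
    - {"x":0,"y":0,"z":0,"spin":0,"claw":0}

```text
t: 9.93
position: [0.5007, 0.1584, 0.1152]
tcp_rot: [-2.305, -2.126, 0.011]
wrist_force: [-7.6, 0.8, 1.7]
opening: 0.0002
```

```bash
python3 -c "
from h import *
s,M=st(); print(M.T@s['wrist_force'],(A.T@M).round(3)[0])"
```

```text
t 9.93 pos [0.5007 0.1584 0.1152] stand-mm [-67.7 -34.9 115.2] F stand [-7.4 -2.1  1.7] open 0.0002
[ 0.16845322 -7.69576401 -1.61710406] [-0.296  0.955 -0.008]
```

Emit:
send_rows:
  moves:
    - {"x":0,"y":0.1,"z":0,"spin":0,"claw":0}
    - {"x":0,"y":0.1,"z":0,"spin":0,"claw":0}
    - {"x":0,"y":0.1,"z":0,"spin":0,"claw":0}
    - {"x":0,"y":0,"z":0,"spin":0,"claw":0}
    - {"x":0,"y":0,"z":0,"spin":0,"claw":0}

```text
t: 10.35
position: [0.5009, 0.1583, 0.1151]
tcp_rot: [-2.301, -2.123, 0.02]
wrist_force: [-19.3, -0.8, 9.6]
opening: 0.0005
```

```bash
python3 -c "
from h import *
s,M=st(); print(M.T@s['wrist_force'],(A.T@M).round(3)[0])"
```

```text
t 10.35 pos [0.5009 0.1583 0.1151] stand-mm [-67.5 -34.9 115.1] F stand [-17.7  -7.9   9.6] open 0.0005
[ -2.33219083 -19.35271306  -9.28983334] [-0.296  0.955 -0.015]
```

Emit:
send_rows:
  moves:
    - {"x":0,"y":-0.08,"z":-0.05,"spin":0,"claw":0}
    - {"x":0,"y":0,"z":0,"spin":0,"claw":0}
    - {"x":0,"y":0,"z":0,"spin":0,"claw":0}
    - {"x":0,"y":0,"z":0,"spin":0,"claw":0}
    - {"x":0,"y":0,"z":0,"spin":0,"claw":0}

```text
t: 10.77
position: [0.5008, 0.1583, 0.1152]
tcp_rot: [-2.302, -2.124, 0.017]
wrist_force: [-14.1, -0.2, 4.4]
opening: 0.0003
```

Emit:
send_rows:
  moves:
    - {"x":0,"y":0,"z":0,"spin":0,"claw":0}
    - {"x":0,"y":0,"z":0,"spin":0,"claw":0}
    - {"x":0,"y":0,"z":0,"spin":0,"claw":0}
    - {"x":0,"y":0,"z":0,"spin":0,"claw":0}
    - {"x":0,"y":0,"z":0,"spin":0,"claw":0}

```text
t: 11.18
position: [0.5008, 0.1583, 0.1152]
tcp_rot: [-2.302, -2.124, 0.017]
wrist_force: [-14.2, -0.3, 5.3]
opening: 0.0008
```

```bash
python3 - <<'E'
from h import *
import cv2
s,M=st(); print(M.T@s['wrist_force'])
a=env.camera("scene"); b=env.camera("top")
t=cv2.cvtColor(a,cv2.COLOR_RGB2BGR); cv2.imwrite("pics/s5f.png",t)
o=cv2.imread("pics/scene0.png")
cv2.imwrite("pics/s5.png",np.vstack([cv2.resize(t[160:290,220:380],None,fx=3,fy=3,interpolation=2)[:,:480],cv2.resize(cv2.cvtColor(b,cv2.COLOR_RGB2BGR)[150:350],(480,200))]))
for n,(x,y,w,h) in {"petri":(170,222,40,24),"beaker":(270,295,40,45),"timer":(295,342,60,50),"bottle":(325,175,35,70)}.items():
    print(n,"mean diff",np.abs(t[y:y+h,x:x+w].astype(int)-o[y:y+h,x:x+w]).mean().round(2))
E
```

```text
t 11.18 pos [0.5008 0.1583 0.1152] stand-mm [-67.6 -34.9 115.2] F stand [-13.1  -5.6   5.3] open 0.0008
[ -1.48568737 -14.22522763  -5.09270104]
petri mean diff 1.34
beaker mean diff 1.49
timer mean diff 1.03
bottle mean diff 5.19
```

View pics/s5.png

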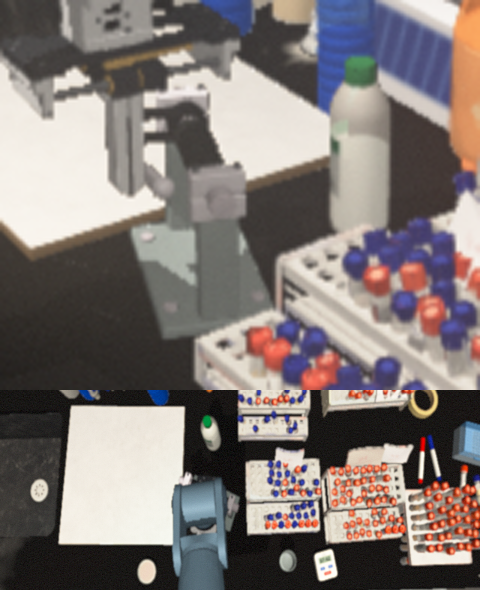

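The ball is at about (161,187) in the crop, which is pixel (273.7,222.3) against (274.3,222.6) in the first press, so it is at the same stop. The other objects are unmoved, and the bottle's image difference is the arm's shadow. I'll hand in while holding.

```bash
python3 -c "
from h import *
print(env.hand_in()); st()"
```

```text
the job is handed in; nothing more can be done
None
the job is handed in; nothing more can be done
```

I pressed the brake lever to its stop twice and handed the job in while still holding the second press. I used the back of the closed fingers, on the outer face of the blade.

- **First press:** I held the lever at the stop for about 1.8 s at roughly 12–14 N. The ball's position in the picture gave a lever angle of about 0.30 rad, which matches the stop.
- **Release:** I backed the fingers well clear, and the lever sprang fully out. The ball returned to the same pixel as before the first press.
- **Second press:** The lever stayed at its stop with a steady push of about 14 N along the press direction. The ball was within 1 pixel of where it was in the first press. The push reached about 19 N for a moment, and I eased it back by about 5 N.
- **Surroundings:** The fingers stayed clear of the bar. The petri dish, beaker and timer looked unchanged from the start. The picture area around the bottle differed slightly, which I put down to the arm's shadow, because the bottle appears to be in its original place.
- **Side forces:** At the end there was some rubbing: about 5 N upward, and 5–6 N along the stand's y axis, most of that because the blade is turned at the stop.

I handed in at about 11.3 s. No further readings are available after that, so the final second of the hold is not confirmed.

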